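Lock the filter stand and stand its funnel in it

TASK

Get the filter stand ready: first turn the lock nut of its levelling foot clockwise until it is tight, and only then take the porcelain funnel out of the draining cradle. Stand the funnel upright, fully home, in the matching tapered socket (the wide one, on the stand that has the lock nut), without dropping it, then let go. Leave the other things on the bench where they are.

Things in the scene. Friction and masses are not known exactly. Their poses are not given: they have to be found in the camera images.
- stand: Grey filter stand, fixed to the bench: base plate 90 (x) x 190 (y) x 14 mm. Origin at the centre of its underside, z up. A black tapered rubber socket sits 50 mm to +y of the origin, carried by a column on its +x side (103 mm high, lower than the socket's mouth); the levelling foot with the lock nut is 60 mm to -y.
- socket_mouth (a point): Centre of the socket's mouth, 112 mm above the bench, in the stand's axes (z up). The socket is an open-ended cone, 43 mm inside diameter at the mouth narrowing to 26 mm at 42 mm depth, wall about 6 mm. With the funnel fully home the funnel's origin lies about 72 mm below this point.
- lock_nut (a joint): Angle of the lock nut on its fixed, non-turning levelling screw: 0 to 1.5 rad, growing clockwise seen from above; 1.5 is tight against the boss (a hard stop). It starts 0.8 to 1.3 rad short of tight, turns with about 0.08 N m of friction and stays where it is left.
- nut_top (a point): Point on the nut's axis at the top of its upright wing bar, 73.5 mm above the bench. The steel wing bar is 60 mm long, 10 mm thick and 30 mm high (from this point down), above a round hub of 28 mm diameter and 9 mm height. The point turns with the nut: seen from above the bar lies at +3.07 rad from the point's x axis. When tight the bar lies along the stand's y axis (its long side).
- funnel: White porcelain filter funnel, 145 mm long, about 0.28 kg, round about its z axis. Origin: centre of the stem's tip; z runs along the axis to the open cup. Stem 18 mm diameter, 0 to 25 mm; taper from 24 mm diameter at 25 mm to 46 mm at 80 mm; flare to 58 mm at 94 mm; straight cup, 58 mm outside, 4 mm wall, 94 to 145 mm (floor at 100 mm). Starts leaning in the cradle, stem down.
- cradle: Grey plastic draining cradle, fixed: base 150 x 90 x 10 mm, origin at bench level, z up. The funnel leans in it 35 degrees from vertical, cup towards the cradle's -x, loosely held from below by vees under cup (98 to 118 mm along the funnel) and stem and a stop at the tip. It lifts out along its own axis, cup leading, or upwards. The cup's sides (along cradle y) are free.
- small_stand: Look-alike grey stand, fixed, with a narrower socket (27 mm mouth, 96 mm above the bench over the origin) that does not fit the funnel and no lock nut; base 90 x 100 mm.
- flask: Glass conical flask, 84 mm diameter, 130 mm tall, loose; origin under its centre.
- beaker: Clear plastic beaker, 72 mm diameter, 100 mm tall, loose; origin under its centre.
- jar: Small jar with a dark lid, 60 mm diameter, 75 mm tall, loose; origin under its centre.
- bowl: White plastic bowl, 90 mm diameter, 50 mm tall, loose; origin under its centre.
- brush: Flat brush with wooden handle, 170 mm long, lying loose.
- spatula: Spatula, 190 mm long, lying loose.

How it is judged:
On the way, in this order (a step that is already met when the one before it is completed fails the run):
1. the lock nut is tight while the funnel is still in its cradle (value of joint lock_nut above 1.4 rad and distance of funnel from where it was at the start of the episode below 0.03 m), for 0.2 s.
2. the funnel is seated upright in the wide socket (horizontal distance between funnel and socket_mouth below 0.006 m and z of funnel in the frame of socket_mouth below -0.066 m and angle between funnel's own z axis and vertical below 0.07 rad), for 0.2 s.
At the end, for the whole second after the job is handed in: The lock nut is tight (within 0.1 rad of its stop) and the funnel, released and at rest, stands upright (within 4 degrees) in the wide socket, fully home (within 6 mm of its seated depth, stem tip within 6 mm of the socket's axis) (all of step 2 and value of joint lock_nut above 1.4 rad and linear speed of funnel below 0.02 m/s and contact force between funnel and the fingers below 0.05 N); the robot touches nothing.
It fails at once if the funnel is dropped: out of the cradle and in the air with nothing touching it, above its seat (distance of funnel from where it was at the start of the episode above 0.05 m and contact force between funnel and anything else below 0.01 N and (z of funnel in the frame of socket_mouth above -0.055 m or horizontal distance between funnel and socket_mouth above 0.03 m)).
It fails at once if a bystander is pushed away or upset (distance of any of flask, beaker, jar, bowl, brush, spatula from where it was at the start of the episode above 0.04 m or angle between any of flask, beaker, jar, bowl's own z axis and vertical above 0.6 rad).
It also fails if it takes over 59 s, if anything falls off the work surface, if the arm or the gripper's body presses on something with over 40 N, if the wrist force passes 120 N, or if a joint passes its speed limit or range.

ROBOT

A 7-joint arm with a two-finger parallel gripper is mounted at the origin on the work surface. World frame = base frame: x ahead of the robot, y to its left, z up, the work surface at z = 0. Lengths are in m, angles in rad, forces in N, time in s.
With the tool pointing down it reaches from about 0.425 to 0.925 m from the base axis. Payload 6.8 kg.
Tool frame: the origin (TCP) lies midway between the tips of the shut fingers; the grasp point (between the pads) lies 19 mm behind it; y points along the fingers, z is the direction in which the jaws open and shut, and the axes are right-handed (so a half turn about y gives the same grasp; the last joint's range is limited). The gripper opens to 85 mm and grips with 20 to 120 N. Pads are 22 mm wide; open, the fingers measure 114 mm over their backs; the gripper's body (76 mm by 85 mm) begins 54 mm behind the grasp point. The pads swing forward as they close: fully open they stand 13 mm farther back than shut.
Start: joints at [-1.317, 0.477, 0.022, 1.555, -0.011, 1.109, -0.083], TCP at [0.239, 0.631, 0.231] pointing down, gripper open.
Joint ranges: [-2.96, 2.96], [-0.34, 2.1], [-1.41, 1.46], [0.24, 2.44], [-1.37, 4.51], [0.17, 1.92], [-2.96, 2.96]. Speed limits (rad/s): [2.39, 2.39, 3.14, 3.14, 3.14, 3.14, 3.14].

INTERFACE

Orientations are given as a unit quaternion [w, x, y, z].
In Python, from station import bot gives the robot as it stands. The module is installed in compiled form; this text tells all that it offers.
- The arm moves only by the shell command python3 -m crank 'ROWS' [FORCE]. ROWS is JSON, a list of rows, each an object with "linear": the shift along the tool's x, y, z in m, a list of three; "dr": the turn, a rotation vector about the tool's x, y, z in degrees, a list of three; "hand": the gripper command: -1 is shut, 1 is fully open, values between are in proportion. A call has 1 to 10 rows; each row is the pose to reach, as a shift and turn from the pose commanded when the call began, along the tool's axes at that moment; what a row does not reach only later rows make up. A row lasts 1/12 s, in which the tool goes at most 41.7 mm and 7.16 degrees, less where a joint would pass 70% of its speed; a pose out of reach is approached as far as the arm can. A call with a gripper value outside its range is refused whole. The fingers move at their own pace and stop on an object; FORCE is the grip in N (left out, the last holds). Time passes only in rows, so rows that repeat a pose let the fingers close. It gives the time, the measured TCP pose, the force and the opening at its end, in the units of the state.
- bot.get_obs(): the state, without advancing time (a new reading comes with each control period).
- bot.read_camera(name): name is "side" or "top" or "wrist"; returns the picture (480x640x3 uint8, blue, green, red); there is no depth.
- bot.camera_params(name): a dict with "K" (3x3 intrinsics, pixels), "k1" (the pictures are not rectified: a ray, as slopes to the right and down, at radius r is drawn at 1 + k1 r^2 times it, then the intrinsics apply), "R" (3x3) and "t" (3): a world point X has camera coordinates R X + t; the wrist camera has in their place "hand_eye" (4x4, takes a point from camera to tool coordinates, whose origin is the TCP and whose axes are the tool frame's). Camera axes: x right, y down, z forward; pixel columns grow to the right and rows downward; lengths in m; the calibration is good to about 2 mm. A picture is of the moment at which its call begins: read the wrist's pose just before it. camera_params takes no time and is no camera call.
- bot.hand_in(): hands the job in, once; it reports no verdict.
Trained networks look in the newest picture that a camera, given by its name, has taken for a name from the list of things; names that differ only in an ending like _2 or _b are one class to them, and where a whole thing is asked for, a point or a joint stands for the part that bears it (a point fixed in the world has none). Each returns a list of dicts, best first, with "score" (0 to 1); they miss things now and then, are a little off and sometimes report something else, mostly with a low value. They report only what shows in the picture. A call takes as long as a camera call.
- bot.search_frame(camera, target): "extent" ([left, top, right, bottom] in pixels, round what is visible of it).
- bot.cut_out(camera, target): "pixels" (480x640 bool, what is visible of it) and "extent" ([left, top, right, bottom] in pixels, round what is visible of it).
- bot.place_of(camera, target): "xy" ([column, row] in pixels: a listed point, or the origin of a listed thing).
The state is a dict: "t": time; "q": joint angles; "joint_vel": joint speeds; "joint_torque": joint torques, N m; "eef_pos": TCP position; "tool_rot": TCP orientation; "contact_force": force on the tool from outside, world axes, zero at the start; "torque": the same for the moment, N m; "gripper_width": opening from 0.0 (shut) to 1.0 (fully open).
Only numpy, scipy, OpenCV 4.12 (cv2) and the standard library are available. Lean on these libraries where they do the work, as an engineer would, in place of code of your own. Each camera call takes 0.05 s, during which the arm holds its last target. There are 200 camera calls.

## Working session

There is one attempt and no reset: what is moved stays moved. The work goes in short steps, Python scripts to look and compute and a shell command to move; the robot and the scene stay as the last step left them, time stands still between calls to the robot, and variables do not carry over. Pictures are saved under pics/ and viewed, about 8 in all and at most 12, crops included, and the job is handed in when it is done.

```bash
mkdir -p pics
python3 - <<'E'
from station import bot
import cv2,numpy as np
o=bot.get_obs();print({k:np.round(v,3).tolist() for k,v in o.items()})
ims=[]
for c in("side","top"):
    im=bot.read_camera(c);cv2.imwrite(f"pics/{c}0.png",im)
    p=bot.camera_params(c);print(c,{k:np.round(v,4).tolist() for k,v in p.items()})
    for t in("stand","socket_mouth","nut_top","funnel","cradle","small_stand","flask","beaker","jar","bowl","brush","spatula"):
        r=bot.place_of(c,t);print(t,[(np.round(a["xy"],1).tolist(),round(a["score"],2)) for a in r[:2]])
p=bot.camera_params("wrist");print({k:np.round(v,4).tolist() for k,v in p.items()})
E
```

```text
{'t': 0.0, 'q': [-1.317, 0.478, 0.022, 1.556, -0.012, 1.109, -0.083], 'joint_vel': [-0.001, 0.001, -0.001, 0.001, 0.003, -0.001, -0.001], 'joint_torque': [0.0, -59.645, 1.608, -28.119, 0.012, 0.01, -0.0], 'eef_pos': [0.239, 0.631, 0.23], 'tool_rot': [-0.695, 0.696, -0.127, 0.127], 'contact_force': [0.185, 0.814, -0.488], 'torque': [0.012, 0.024, -0.049], 'gripper_width': 1.005}
side {'K': [[517.9478, 0.0, 322.0166], [0.0, 517.9478, 234.9836], [0.0, 0.0, 1.0]], 'k1': -0.1332, 'R': [[0.9754, -0.2196, -0.0192], [-0.1781, -0.7337, -0.6557], [0.1299, 0.643, -0.7548]], 't': [-0.5725, 0.1656, 1.0096]}
stand [([351.9, 386.8], 0.78)]
socket_mouth [([355.0, 331.5], 0.93)]
nut_top [([349.7, 402.1], 0.82)]
funnel [([354.6, 246.1], 0.85)]
cradle [([323.6, 260.9], 0.88)]
small_stand [([350.8, 388.4], 0.74), ([293.0, 178.7], 0.62)]
flask [([382.3, 210.7], 0.65)]
beaker [([432.6, 307.2], 0.9)]
jar [([222.7, 232.0], 0.81), ([429.6, 306.4], 0.7)]
bowl [([268.4, 441.7], 0.59)]
brush [([236.7, 333.2], 0.73)]
spatula [([214.3, 160.4], 0.84), ([292.8, 177.6], 0.64)]
top {'K': [[554.2887, 0.0, 325.7182], [
[... 244 characters left out ...]
h [([432.8, 234.4], 0.77), ([474.0, 256.5], 0.41)]
nut_top [([473.8, 253.1], 0.65)]
funnel [([321.1, 216.6], 0.76)]
cradle [([322.9, 248.1], 0.95), ([159.9, 332.3], 0.37)]
small_stand [([205.5, 250.9], 0.65)]
flask [([321.6, 245.3], 0.72), ([271.5, 175.6], 0.7)]
beaker [([387.6, 167.5], 0.76), ([472.7, 313.7], 0.44)]
jar [([263.7, 329.2], 0.95), ([474.2, 250.8], 0.46)]
bowl [([475.0, 313.5], 0.84)]
brush [([382.7, 329.9], 0.62)]
spatula [([160.9, 332.0], 0.65)]
{'K': [[358.9863, 0.0, 326.4411], [0.0, 358.9863, 233.9091], [0.0, 0.0, 1.0]], 'k1': -0.0598, 'hand_eye': [[0.0002, 0.9639, 0.2664, -0.0673], [-0.0005, -0.2664, 0.9639, -0.1418], [1.0, -0.0004, 0.0004, -0.0011], [0.0, 0.0, 0.0, 1.0]]}
```

View pics/top0.png

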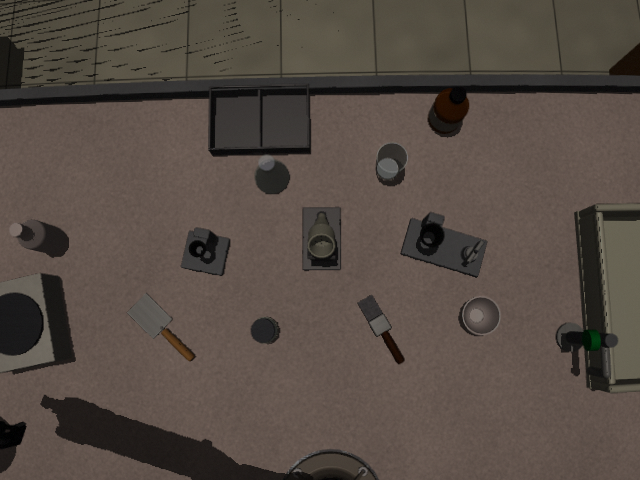

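View pics/side0.png

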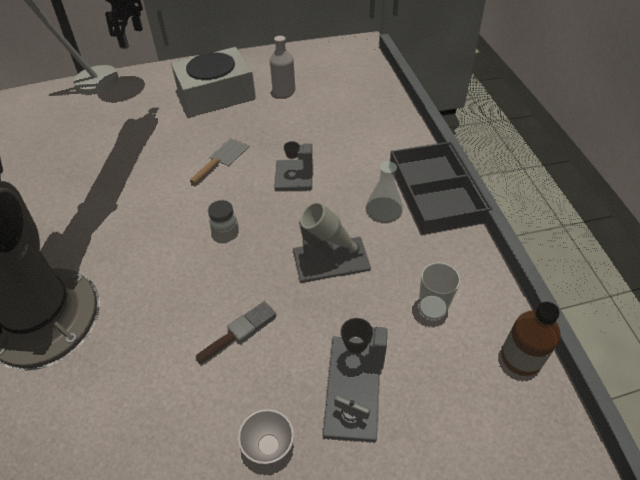

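```bash
cat > h.py <<'E'
from station import bot
import cv2,numpy as np
from scipy.spatial.transform import Rotation as Ro
from scipy.optimize import least_squares
np.set_printoptions(precision=4,suppress=True)
def cam(c,o=None):
    p=bot.camera_params(c);K=np.array(p["K"]);k=p["k1"]
    if c=="wrist":
        o=o or bot.get_obs();T=np.eye(4);T[:3,:3]=rot(o).as_matrix();T[:3,3]=o["eef_pos"]
        M=np.linalg.inv(T@np.array(p["hand_eye"]));return K,k,M[:3,:3],M[:3,3]
    return K,k,np.array(p["R"]),np.array(p["t"])
def rot(o): return Ro.from_quat(np.roll(o["tool_rot"],-1))
def proj(C,X):
    K,k,R,t=C;x=np.atleast_2d(X)@R.T+t;s=x[:,:2]/x[:,2:];s=s*(1+k*(s**2).sum(1,keepdims=True))
    return s@K[:2,:2].T+K[:2,2]
def tri(obs,z=None):
    # obs: list of (C,uv)
    def f(x):
        X=x if z is None else np.r_[x,z]
        return np.concatenate([proj(C,X)[0]-uv for C,uv in obs])
    r=least_squares(f,[.55,.0,.1] if z is None else [.55,0.]);return (r.x if z is None else np.r_[r.x,z]),np.sqrt((r.fun**2).mean())
E
python3 - <<'E'
from h import *
S,T=cam("side"),cam("top")
D=dict(stand=([351.9,386.8],[443.6,247.5],0),mouth=([355,331.5],[432.8,234.4],.112),nut=([349.7,402.1],[473.8,253.1],.0735),funnel=([354.6,246.1],[321.1,216.6],None),cradle=([323.6,260.9],[322.9,248.1],0),small=([293,178.7],[205.5,250.9],0),flask=([382.3,210.7],[271.5,175.6],0),beaker=([432.6,307.2],[387.6,167.5],0),jar=([222.7,232],[263.7,329.2],0),bowl=([268.4,441.7],[475,313.5],0),brush=([236.7,333.2],[382.7,329.9],0),spatula=([214.3,160.4],[160.9,332],0))
for n,(s,t,z) in D.items():
    print(n,*tri([(S,s),(T,t)]),*( () if z is None else (tri([(S,s)],z)[0],tri([(T,t)],z)[0])))
E
```

```text
stand [ 0.5784 -0.2824  0.0045] 0.5098620895979933 [ 0.578  -0.2804  0.    ] [ 0.5809 -0.2835  0.    ]
mouth [ 0.5937 -0.236   0.1133] 0.942627336576485 [ 0.592  -0.2353  0.112 ] [ 0.5972 -0.2366  0.112 ]
nut [ 0.5581 -0.3359  0.0712] 0.06602503922160743 [ 0.5576 -0.3369  0.0735] [ 0.5581 -0.3353  0.0735]
funnel [0.6575 0.0061 0.0315] 0.31414857926988043
cradle [0.5888 0.0036 0.0049] 0.8914307286979897 [0.5921 0.0075 0.    ] [0.5862 0.0037 0.    ]
small [ 0.5825  0.2853 -0.0111] 1.4167268525996743 [0.5759 0.2728 0.    ] [0.5859 0.2829 0.    ]
flask [ 0.7623  0.125  -0.0072] 1.3958095210999877 [0.7551 0.1182 0.    ] [0.7654 0.1238 0.    ]
beaker [ 0.7761 -0.1569  0.0015] 0.6942411761357927 [ 0.7749 -0.1561  0.    ] [ 0.7792 -0.1575  0.    ]
jar [ 0.3946  0.1465 -0.0071] 1.2779372851450161 [0.3912 0.1398 0.    ] [0.3991 0.146  0.    ]
bowl [ 0.4197 -0.3482  0.0091] 0.8210129683956499 [ 0.4178 -0.345   0.    ] [ 0.4228 -0.3505  0.    ]
brush [ 0.392  -0.1303  0.0086] 0.22682114601986522 [ 0.3919 -0.125   0.    ] [ 0.391  -0.1312  0.    ]
spatula [0.3949 0.3876 0.0021] 0.5543799535221017 [0.3927 0.39   0.    ] [0.3966 0.3883 0.    ]
```

The top view shows the wide stand at about (445,247) with its nut at (474,252), and the cradle with the funnel at (321,240). The small stand is at (205,252). The side view agrees: nut at (350,408), funnel cup at (318,215). Next I'll work out the move to a viewing pose over the nut.

```bash
cat >> h.py <<'E'
def Rdown(a,y=(0,0,-1)):
    a=np.radians(a);y=np.array(y,float);y/=np.linalg.norm(y);z=np.array([np.cos(a),np.sin(a),0]);z-=y*(y@z);z/=np.linalg.norm(z)
    return np.c_[np.cross(y,z),y,z]
def go(pos,R,o=None):
    o=o or bot.get_obs();R0=rot(o).as_matrix();d=R0.T@(np.array(pos)-o["eef_pos"]);r=Ro.from_matrix(R0.T@R).as_rotvec(degrees=True)
    print("lin",d,"dr",r,"rows>=",max(np.linalg.norm(d)/.0417,np.linalg.norm(r)/7.16))
def st():
    o=bot.get_obs();R=rot(o).as_matrix();print("t",round(o["t"],2),"q",np.array(o["q"]),"pos",np.array(o["eef_pos"]),"y",R[:,1],"jaw",np.degrees(np.arctan2(R[1,2],R[0,2])),"F",np.array(o["contact_force"]),"w",o["gripper_width"]);return o
E
python3 - <<'E'
from h import *
st()
R=Rdown(0);
for a in(50,-130):
  go([.45,.15,.26],Rdown(a)); go([.55,-.33,.26],Rdown(a))
E
```

```text
t 1.3 q [-1.3171  0.477   0.0224  1.5554 -0.0115  1.1093 -0.0831] pos [0.2389 0.6313 0.2313] y [-0.  0. -1.] jaw 69.26902696903599 F [-0.235   0.3011  0.511 ] w 1.0027608294947536
lin [ 0.3678 -0.0287 -0.3754] dr [-0.0019 19.269  -0.0019] rows>= 12.622715623073926
lin [ 0.6312 -0.0287 -0.789 ] dr [-0.0019 19.269  -0.0019] rows>= 24.24031554842999
lin [ 0.3678 -0.0287 -0.3754] dr [  -0.0027 -160.731     0.0026] rows>= 22.448459917256255
lin [ 0.6312 -0.0287 -0.789 ] dr [  -0.0027 -160.731     0.0026] rows>= 24.24031554842999
```

```bash
W='{"linear":[0.37,-0.03,-0.375],"dr":[0,19.3,0],"hand":1}'; python3 -m crank '[{"linear":[0.37,-0.03,-0.375],"dr":[0,19.3,0],"hand":1},{"linear":[0.37,-0.03,-0.375],"dr":[0,19.3,0],"hand":1},{"linear":[0.37,-0.03,-0.375],"dr":[0,19.3,0],"hand":1},{"linear":[0.37,-0.03,-0.375],"dr":[0,19.3,0],"hand":1},{"linear":[0.37,-0.03,-0.375],"dr":[0,19.3,0],"hand":1},{"linear":[0.37,-0.03,-0.375],"dr":[0,19.3,0],"hand":1},{"linear":[0.37,-0.03,-0.375],"dr":[0,19.3,0],"hand":1},{"linear":[0.37,-0.03,-0.375],"dr":[0,19.3,0],"hand":1},{"linear":[0.37,-0.03,-0.375],"dr":[0,19.3,0],"hand":1},{"linear":[0.37,-0.03,-0.375],"dr":[0,19.3,0],"hand":1}]' 40
python3 - <<'E'
from h import *
st();go([.54,-.32,.25],Rdown(50))
E
```

```text
t: 2.13
eef_pos: [0.4078, 0.249, 0.2554]
tool_rot: [0.665, -0.664, 0.242, -0.242]
contact_force: [1.1, 0.0, 0.3]
gripper_width: 1.001
t 2.13 q [-0.9183  0.1187  0.2628  1.9979 -0.0363  1.0284  0.2337] pos [0.4078 0.249  0.2554] y [ 0.0005  0.0008 -1.    ] jaw 49.97399305912864 F [1.0785 0.0392 0.3174] w 1.0008235786003845
lin [ 0.4672  0.0051 -0.3507] dr [-0.0533 -0.026  -0.0075] rows>= 14.00924784377774
```

```bash
python3 -m crank '[{"linear":[0.47,0.005,-0.35],"dr":[0,0,0],"hand":1},{"linear":[0.47,0.005,-0.35],"dr":[0,0,0],"hand":1},{"linear":[0.47,0.005,-0.35],"dr":[0,0,0],"hand":1},{"linear":[0.47,0.005,-0.35],"dr":[0,0,0],"hand":1},{"linear":[0.47,0.005,-0.35],"dr":[0,0,0],"hand":1},{"linear":[0.47,0.005,-0.35],"dr":[0,0,0],"hand":1},{"linear":[0.47,0.005,-0.35],"dr":[0,0,0],"hand":1},{"linear":[0.47,0.005,-0.35],"dr":[0,0,0],"hand":1},{"linear":[0.47,0.005,-0.35],"dr":[0,0,0],"hand":1},{"linear":[0.47,0.005,-0.35],"dr":[0,0,0],"hand":1}]'
python3 - <<'E'
from h import *
st();go([.54,-.32,.25],Rdown(50))
E
```

```text
t: 2.97
eef_pos: [0.5034, -0.1565, 0.2518]
tool_rot: [0.665, -0.664, 0.242, -0.242]
contact_force: [0.9, -0.1, -0.2]
gripper_width: 1.0
t 2.97 q [-0.3328  0.2331  0.6131  1.9159 -0.1556  1.0382  1.2194] pos [ 0.5034 -0.1565  0.2518] y [ 0.0011  0.0003 -1.    ] jaw 49.99636451869861 F [ 0.9121 -0.0627 -0.2219] w 1.00035707722577
lin [ 0.1331  0.0018 -0.1017] dr [-0.0542 -0.0037  0.0387] rows>= 4.018340288745657
```

```bash
python3 -m crank '[{"linear":[0.13,0,-0.1],"dr":[0,0,0],"hand":1},{"linear":[0.13,0,-0.1],"dr":[0,0,0],"hand":1},{"linear":[0.13,0,-0.1],"dr":[0,0,0],"hand":1},{"linear":[0.13,0,-0.1],"dr":[0,0,0],"hand":1},{"linear":[0.13,0,-0.1],"dr":[0,0,0],"hand":1},{"linear":[0.13,0,-0.1],"dr":[0,0,0],"hand":1}]'
python3 - <<'E'
from h import *
o=st();im=bot.read_camera("wrist");cv2.imwrite("pics/w1.png",im);C=cam("wrist",o)
for t in("nut_top","socket_mouth","stand"):
    for r in bot.place_of("wrist",t)[:2]: print(t,r["xy"],r["score"],tri([(C,r["xy"])],{"nut_top":.0735,"socket_mouth":.112,"stand":0}[t]))
E
```

```text
t: 3.47
eef_pos: [0.5376, -0.3177, 0.2512]
tool_rot: [-0.663, 0.664, -0.244, 0.243]
contact_force: [-0.7, 1.6, -0.3]
gripper_width: 1.003
t 3.47 q [-0.0347  0.4295  0.639   1.6934 -0.2788  1.1117  1.5532] pos [ 0.5376 -0.3177  0.2512] y [-0.0008 -0.0015 -1.    ] jaw 49.707741849574916 F [-0.6733  1.6122 -0.3333] w 1.0026260935239517
nut_top [326.1, 246.9] 0.64 (array([ 0.5624, -0.3408,  0.0735]), np.float64(4.4938668397781776e-14))
socket_mouth [452.0, 213.3] 0.84 (array([ 0.5972, -0.2372,  0.112 ]), np.float64(0.0))
stand [374.1, 205.6] 0.67 (array([ 0.5779, -0.284 ,  0.    ]), np.float64(0.0))
```

View pics/w1.png

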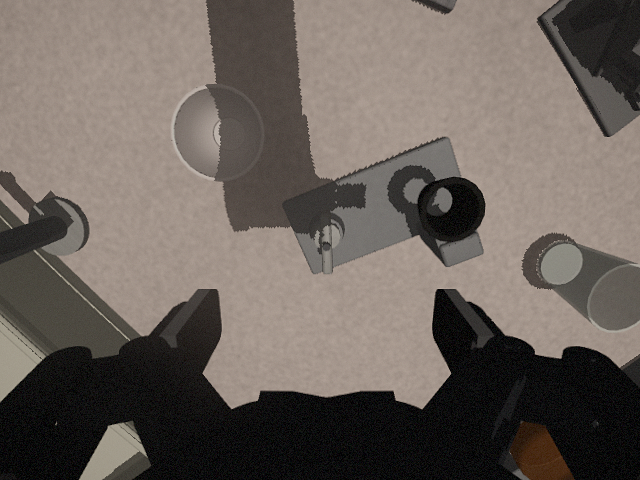

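The bar runs from about (326,222) to (328,274), almost square to the jaws. Visible base corners are at (445,138), (283,203) and (316,273), and the socket mouth is at (451,209).

Run:
```python
from h import *
C=cam("wrist")
a=tri([(C,[325.5,223])],.0735)[0];b=tri([(C,[327.5,273])],.0735)[0]
d=a-b;print(a,b,np.linalg.norm(d),np.degrees(np.arctan2(d[1],d[0])),(a+b)/2)
P=[tri([(C,p)],.014)[0] for p in([445,138],[283,203],[316,273])]
print(P)
d=P[0]-P[1];print("stand y",np.degrees(np.arctan2(d[1],d[0])),np.linalg.norm(d));d=P[1]-P[2];print(np.degrees(np.arctan2(d[1],d[0])),np.linalg.norm(d))
im=cv2.imread("pics/w1.png");c=cv2.resize(im[190:300,260:380],None,fx=6,fy=5,interpolation=cv2.INTER_CUBIC);cv2.imwrite("pics/w1c.png",cv2.convertScaleAbs(c,alpha=1.3))
```

```text
[ 0.5461 -0.3209  0.0735] [ 0.5848 -0.3509  0.0735] 0.04903542029371845 142.285039421202 [ 0.5654 -0.3359  0.0735]
[array([ 0.567 , -0.1777,  0.014 ]), array([ 0.511, -0.351,  0.014]), array([ 0.5948, -0.3758,  0.014 ])]
stand y 72.0910416632875 0.18210859270180146
163.5211536792004 0.08738846072668917
```

View pics/w1c.png

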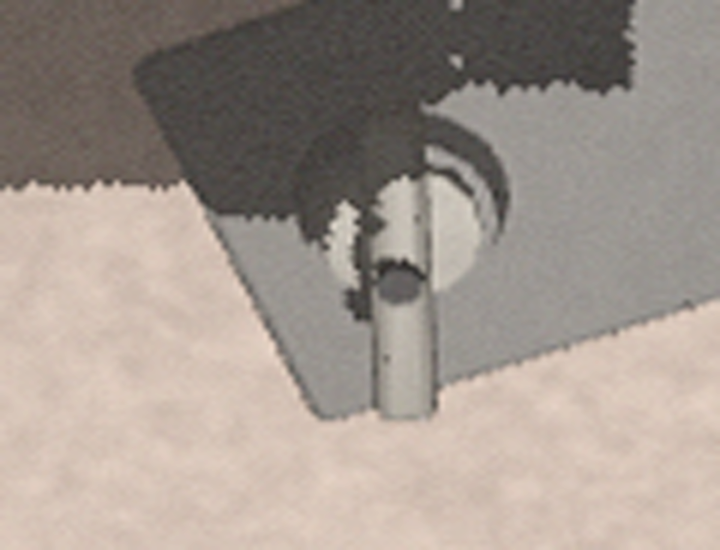

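The screw tip is at about (326.3,246.6). The arm was still settling when I took that picture, so I'll measure again from a settled pose.

Run:
```python
from h import *
o=st();im=bot.read_camera("wrist");cv2.imwrite("pics/w2.png",im);C=cam("wrist",o)
for t in("nut_top","socket_mouth","stand"):
    for r in bot.place_of("wrist",t)[:2]: print(t,r["xy"],r["score"],tri([(C,r["xy"])],{"nut_top":.0735,"socket_mouth":.112,"stand":0}[t])[0])
m=bot.cut_out("wrist","nut_top")
for r in m[:1]:
    print(r["extent"],r["score"]); cv2.imwrite("pics/m.png",r["pixels"].astype(np.uint8)*255)
c0=cv2.imread("pics/w1.png");print(cv2.phaseCorrelate(np.float32(c0[100:280,160:500,1]),np.float32(im[100:280,160:500,1])))
```

```text
t 3.67 q [-0.0402  0.4264  0.6362  1.6961 -0.279   1.1117  1.5529] pos [ 0.5388 -0.3128  0.2513] y [ 0.0001  0.0013 -1.    ] jaw 50.11116287344192 F [-0.018   0.1758  0.4172] w 0.9999047629331519
nut_top [320.3, 249.4] 0.95 [ 0.5624 -0.3409  0.0735]
nut_top [590.7, 41.5] 0.74 [ 0.5686 -0.0469  0.0735]
socket_mouth [446.5, 215.3] 0.89 [ 0.5966 -0.2359  0.112 ]
stand [368.6, 212.7] 0.76 [ 0.5816 -0.2878  0.    ]
[311.0, 208.8, 336.9, 276.9] 0.96
((-5.490560490077826, 2.956180754356552), 0.6291197878048743)
```

Run:
```python
from h import *
go([.561,-.340,.12],Rdown(52))
```

```text
lin [ 0.034   0.1316 -0.0058] dr [-0.0329 -1.9517  0.0042] rows>= 3.262688017675585
```

```bash
python3 -m crank '[{"linear":[0.034,0.131,-0.006],"dr":[0,-2,0],"hand":1},{"linear":[0.034,0.131,-0.006],"dr":[0,-2,0],"hand":1},{"linear":[0.034,0.131,-0.006],"dr":[0,-2,0],"hand":1},{"linear":[0.034,0.131,-0.006],"dr":[0,-2,0],"hand":0.3},{"linear":[0.034,0.131,-0.006],"dr":[0,-2,0],"hand":0.3},{"linear":[0.034,0.131,-0.006],"dr":[0,-2,0],"hand":0.3},{"linear":[0.034,0.131,-0.006],"dr":[0,-2,0],"hand":0.3}]'
python3 - <<'E'
from h import *
o=st();im=bot.read_camera("wrist");cv2.imwrite("pics/w3.png",im);C=cam("wrist",o)
for t in("nut_top",):
    for r in bot.place_of("wrist",t)[:2]: print(t,r["xy"],r["score"],tri([(C,r["xy"])],.0735)[0])
print(proj(C,o["eef_pos"]))
E
```

```text
t: 4.5
eef_pos: [0.5616, -0.3419, 0.1231]
tool_rot: [-0.668, 0.669, -0.229, 0.232]
contact_force: [-0.1, -0.4, 0.8]
gripper_width: 0.649
t 4.5 q [ 0.0693  0.6162  0.5502  1.7233 -0.393   0.9103  1.6883] pos [ 0.5616 -0.3419  0.1231] y [ 0.0031 -0.0015 -1.    ] jaw 51.96809788370628 F [-0.0886 -0.3911  0.7779] w 0.6489556129648532
nut_top [330.3, 253.8] 0.65 [ 0.5605 -0.3395  0.0735]
[[328.921  296.1678]]
```

View pics/w3.png

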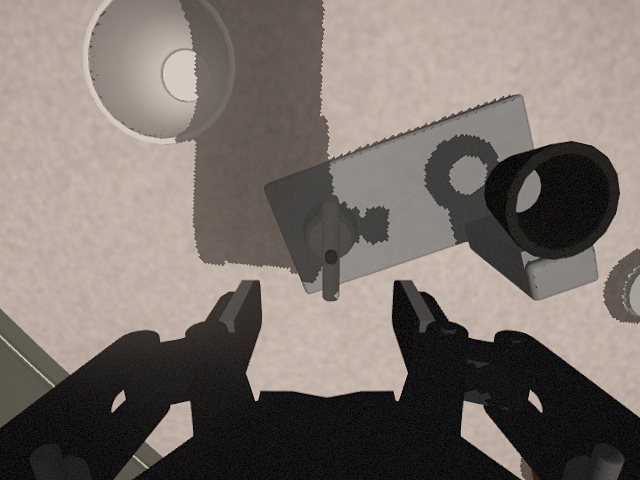

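The bar at (331,197)–(331,300) is now square to the jaws and centred between them. I'll lower, then grip.

Run:
```python
from h import *
go([.561,-.340,.050],Rdown(52))
```

```text
lin [-0.002   0.0732  0.0008] dr [-0.0701 -0.0192  0.2276] rows>= 1.7564828095550344
```

```bash
python3 -m crank '[{"linear":[-0.001,0.03,0.001],"dr":[0,0,0],"hand":0.3},{"linear":[-0.001,0.06,0.001],"dr":[0,0,0],"hand":0.3},{"linear":[-0.001,0.071,0.001],"dr":[0,0,0],"hand":0.3},{"linear":[-0.001,0.071,0.001],"dr":[0,0,0],"hand":0.3},{"linear":[-0.001,0.071,0.001],"dr":[0,0,0],"hand":-1},{"linear":[-0.001,0.071,0.001],"dr":[0,0,0],"hand":-1},{"linear":[-0.001,0.071,0.001],"dr":[0,0,0],"hand":-1},{"linear":[-0.001,0.071,0.001],"dr":[0,0,0],"hand":-1},{"linear":[-0.001,0.071,0.001],"dr":[0,0,0],"hand":-1},{"linear":[-0.001,0.071,0.001],"dr":[0,0,0],"hand":-1}]' 40
python3 - <<'E'
from h import *
o=st();print(o["torque"])
E
```

```text
t: 5.43
eef_pos: [0.5622, -0.3395, 0.0514]
tool_rot: [0.669, -0.668, 0.229, -0.231]
contact_force: [0.9, 2.4, 6.9]
gripper_width: 0.106
t 5.43 q [ 0.1046  0.7038  0.4952  1.758  -0.4495  0.7913  1.7292] pos [ 0.5622 -0.3395  0.0514] y [ 0.0034  0.     -1.    ] jaw 52.02154882904922 F [0.8553 2.3699 6.8554] w 0.10632722345490013
[ 0.4969 -0.0329  0.023 ]
```

```bash
python3 -m crank '[{"linear":[-0.001,0,0],"dr":[0,6.5,0],"hand":-1},{"linear":[-0.001,0,0],"dr":[0,13,0],"hand":-1},{"linear":[-0.001,0,0],"dr":[0,19.5,0],"hand":-1},{"linear":[-0.001,0,0],"dr":[0,26,0],"hand":-1},{"linear":[-0.001,0,0],"dr":[0,32.5,0],"hand":-1},{"linear":[-0.001,0,0],"dr":[0,39,0],"hand":-1},{"linear":[-0.001,0,0],"dr":[0,45.5,0],"hand":-1},{"linear":[-0.001,0,0],"dr":[0,52,0],"hand":-1},{"linear":[-0.001,0,0],"dr":[0,58.5,0],"hand":-1},{"linear":[-0.001,0,0],"dr":[0,65,0],"hand":-1}]'
python3 - <<'E'
from h import *
o=st();print(o["torque"])
E
```

```text
t: 6.27
eef_pos: [0.5614, -0.3397, 0.0514]
tool_rot: [-0.44, 0.438, -0.553, 0.556]
contact_force: [0.8, 0.9, 4.0]
gripper_width: 0.106
t 6.27 q [-0.0722  0.8004  0.7807  1.7721 -0.7193  0.875   0.8093] pos [ 0.5614 -0.3397  0.0514] y [ 0.0036 -0.0013 -1.    ] jaw -13.282987223394459 F [0.7736 0.91   3.9709] w 0.105818718403092
[-0.0115 -0.0198  0.1254]
```

```bash
python3 -m crank '[{"linear":[0,0,0],"dr":[0,1.5,0],"hand":-1},{"linear":[0,0,0],"dr":[0,3,0],"hand":-1},{"linear":[0,0,0],"dr":[0,4.5,0],"hand":-1},{"linear":[0,0,0],"dr":[0,6,0],"hand":-1},{"linear":[0,0,0],"dr":[0,7,0],"hand":-1},{"linear":[0,0,0],"dr":[0,7,0],"hand":-1}]'
python3 - <<'E'
from h import *
o=st();print(o["torque"])
E
```

```text
t: 6.77
eef_pos: [0.5614, -0.3396, 0.0514]
tool_rot: [-0.407, 0.405, -0.578, 0.58]
contact_force: [1.2, -0.0, 5.9]
gripper_width: 0.104
t 6.77 q [-0.088   0.8133  0.8084  1.7729 -0.7451  0.8872  0.7138] pos [ 0.5614 -0.3396  0.0514] y [ 0.003  -0.0014 -1.    ] jaw -19.90540376616873 F [ 1.189  -0.0486  5.8983] w 0.10352218129279728
[ 0.0517 -0.029   0.7166]
```

Moment about z jumped from 0.13 to 0.72 N·m, so the nut is on its stop. I'll release, lift, and check from above.

```bash
python3 -m crank '[{"linear":[0,0,0],"dr":[0,2,0],"hand":-1},{"linear":[0,0,0],"dr":[0,2,0],"hand":-1},{"linear":[0,0,0],"dr":[0,0,0],"hand":0.3},{"linear":[0,0,0],"dr":[0,0,0],"hand":0.3},{"linear":[0,0,0],"dr":[0,0,0],"hand":0.3},{"linear":[0,0,0],"dr":[0,0,0],"hand":0.3},{"linear":[0,-0.04,0],"dr":[0,0,0],"hand":0.3},{"linear":[0,-0.08,0],"dr":[0,0,0],"hand":0.3},{"linear":[0,-0.12,0],"dr":[0,0,0],"hand":1},{"linear":[0,-0.16,0],"dr":[0,0,0],"hand":1}]'; python3 -m crank '[{"linear":[0,-0.03,0],"dr":[0,0,0],"hand":1},{"linear":[0,-0.04,0],"dr":[0,0,0],"hand":1},{"linear":[0,-0.04,0],"dr":[0,0,0],"hand":1},{"linear":[0,-0.04,0],"dr":[0,0,0],"hand":1}]'
python3 - <<'E'
from h import *
o=st();im=bot.read_camera("wrist");cv2.imwrite("pics/w4.png",im);C=cam("wrist",o)
for t in("nut_top","socket_mouth","stand"):
    for r in bot.place_of("wrist",t)[:2]: print(t,r["xy"],r["score"],tri([(C,r["xy"])],{"nut_top":.0735,"socket_mouth":.112,"stand":0}[t])[0])
E
```

```text
t: 7.6
eef_pos: [0.5591, -0.3391, 0.2111]
tool_rot: [0.405, -0.405, 0.58, -0.579]
contact_force: [2.0, -0.2, -0.2]
gripper_width: 0.907
t: 7.93
eef_pos: [0.5595, -0.3387, 0.2488]
tool_rot: [0.406, -0.405, 0.58, -0.579]
contact_force: [1.0, 1.1, -1.0]
gripper_width: 1.0
t 7.93 q [-0.2033  0.611   1.0023  1.6344 -0.5453  1.2029  0.5705] pos [ 0.5595 -0.3387  0.2488] y [ 0.      0.0008 -1.    ] jaw -20.035253329007976 F [ 0.9863  1.0886 -1.0268] w 1.0001217951733345
nut_top [325.8, 210.2] 0.62 [ 0.5594 -0.3375  0.0735]
socket_mouth [323.2, 72.8] 0.89 [ 0.5952 -0.234   0.112 ]
```

View pics/w4.png

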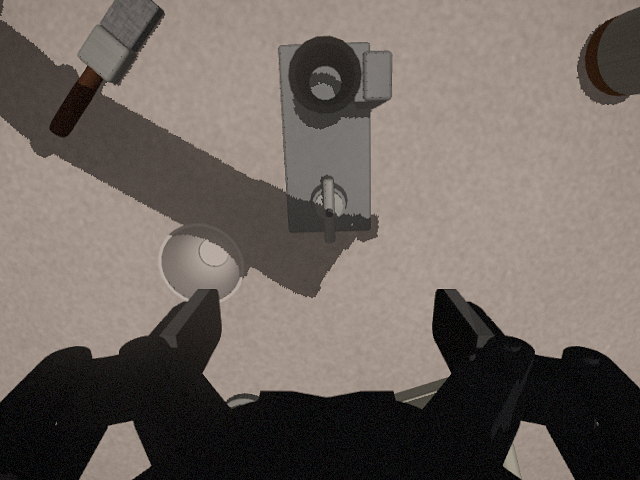

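The bar at (328,177)–(330,240) now lies parallel to the stand's long side, so the nut is tight. Next is the funnel: I'll estimate its axis from the first pictures and plan a pre-grasp along it.

Run:
```python
from h import *
S,T=cam("side"),cam("top")
cup,e=tri([(S,[317,214]),(T,[321,242])]);print(cup,e)
u=np.array([-np.sin(np.radians(35)),0,np.cos(np.radians(35))])
tip=np.array([.6575,.006,.0315]);print(tip+.145*u)
for n,C in(("top",T),("side",S)): print(n,proj(C,np.array([tip,tip+.145*u])))
go(tip+.25*u,Rdown(-90,-u))
a=cv2.imread("pics/top0.png")[190:290,270:370];b=cv2.imread("pics/side0.png")[190:290,280:380]
cv2.imwrite("pics/c.png",cv2.convertScaleAbs(np.hstack([cv2.resize(x,(400,400),interpolation=cv2.INTER_CUBIC) for x in(a,b)]),alpha=1.6))
```

```text
[0.5817 0.0074 0.1467] 0.044722597745426564
[0.5743 0.006  0.1503]
top [[321.1815 216.1372]
 [321.7171 245.1831]]
side [[354.2049 246.2569]
 [313.2214 213.9158]]
lin [-0.3082  0.0117 -0.1601] dr [21.5051 67.6167 30.5791] rows>= 10.790923416680986
```

View pics/c.png

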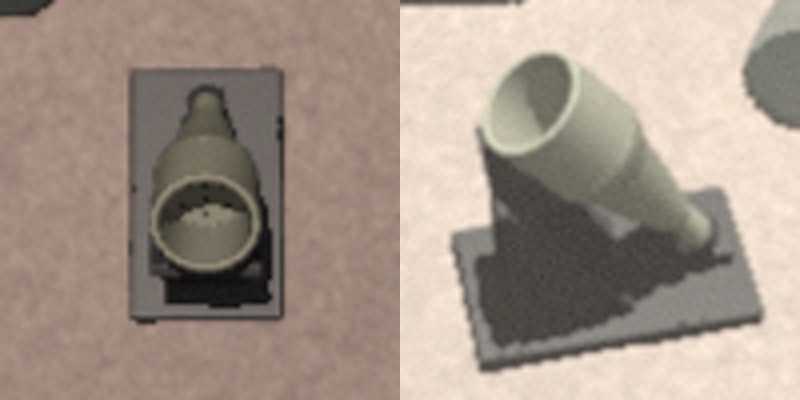

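The rim centres at top (321.7,245.7) and side (313,215.7) match my model to within 2 px, so the yaw is about 0. Moving to the pre-grasp.

```bash
python3 -m crank '[{"linear":[-0.04,0,-0.02],"dr":[2.1,6.7,3],"hand":1},{"linear":[-0.075,0,-0.04],"dr":[4.2,13.4,6],"hand":1},{"linear":[-0.11,0,-0.055],"dr":[6.3,20,9],"hand":1},{"linear":[-0.14,0,-0.07],"dr":[8.4,26.6,12],"hand":1},{"linear":[-0.17,0,-0.09],"dr":[10.6,33.5,15],"hand":1},{"linear":[-0.2,0,-0.1],"dr":[12.8,40.3,18.2],"hand":1},{"linear":[-0.23,0,-0.12],"dr":[15,47,21.3],"hand":1},{"linear":[-0.26,0,-0.135],"dr":[17.2,54,24.4],"hand":1},{"linear":[-0.285,0.005,-0.15],"dr":[19.3,60.7,27.5],"hand":1},{"linear":[-0.308,0.01,-0.16],"dr":[21.5,67.6,30.6],"hand":1}]'
python3 - <<'E'
from h import *
st()
u=np.array([-np.sin(np.radians(35)),0,np.cos(np.radians(35))])
tip=np.array([.6575,.006,.0315])
go(tip+.25*u,Rdown(-90,-u))
E
```

```text
t: 8.97
eef_pos: [0.5123, -0.0748, 0.2395]
tool_rot: [-0.272, 0.023, -0.675, 0.685]
contact_force: [0.1, -0.7, -1.1]
gripper_width: 1.001
t 8.97 q [-1.1267  0.0158  1.2687  2.2083 -0.2177  0.6014 -0.8438] pos [ 0.5123 -0.0748  0.2395] y [ 0.3414  0.0604 -0.938 ] jaw -66.33770217951344 F [ 0.0722 -0.7051 -1.0728] w 1.0012532411735315
lin [-0.0331  0.0085 -0.0733] dr [ 6.5196 23.3184 14.0531] rows>= 3.9099759254021866
```

```bash
python3 -m crank '[{"linear":[-0.01,0,-0.02],"dr":[1.6,5.8,3.5],"hand":1},{"linear":[-0.02,0,-0.04],"dr":[3.2,11.6,7],"hand":1},{"linear":[-0.027,0.005,-0.06],"dr":[4.8,17.5,10.5],"hand":1},{"linear":[-0.033,0.008,-0.073],"dr":[6.5,23.3,14],"hand":1},{"linear":[-0.033,0.008,-0.073],"dr":[6.5,23.3,14],"hand":1},{"linear":[-0.033,0.008,-0.073],"dr":[6.5,23.3,14],"hand":1},{"linear":[-0.033,0.008,-0.073],"dr":[6.5,23.3,14],"hand":1},{"linear":[-0.033,0.008,-0.073],"dr":[6.5,23.3,14],"hand":1}]'
python3 - <<'E'
from h import *
o=st();im=bot.read_camera("wrist");cv2.imwrite("pics/w5.png",im);C=cam("wrist",o)
u=np.array([-np.sin(np.radians(35)),0,np.cos(np.radians(35))])
tip=np.array([.6575,.006,.0315])
go(tip+.25*u,Rdown(-90,-u))
print(proj(C,np.array([tip,tip+.1*u,tip+.145*u])))
for t in("funnel","cradle"):
  for r in bot.cut_out("wrist",t)[:1]:
    y,x=np.nonzero(r["pixels"]);print(t,r["extent"],r["score"])
  for r in bot.place_of("wrist",t)[:1]: print(r)
E
```

```text
t: 9.63
eef_pos: [0.5142, 0.0031, 0.2365]
tool_rot: [-0.214, -0.202, -0.674, 0.678]
contact_force: [1.2, -1.2, -0.2]
gripper_width: 0.996
t 9.63 q [-0.8192 -0.0976  0.6002  2.3906  0.6248  0.2944 -2.3099] pos [0.5142 0.0031 0.2365] y [ 0.5626 -0.001  -0.8267] jaw -89.18431793767732 F [ 1.2203 -1.225  -0.2191] w 0.9956299124461075
lin [-0.0015 -0.     -0.0026] dr [-0.0574  0.6266  0.7766] rows>= 0.13960242642967544
[[322.7684 194.8845]
 [321.6885 215.5636]
 [320.9383 229.9532]]
funnel [280.6, 187.3, 359.2, 270.2] 0.79
{'xy': [322.7, 196.2], 'score': 0.88}
cradle [277.1, 188.2, 362.7, 312.7] 0.58
{'xy': [322.4, 267.4], 'score': 0.59}
```

View pics/w5.png

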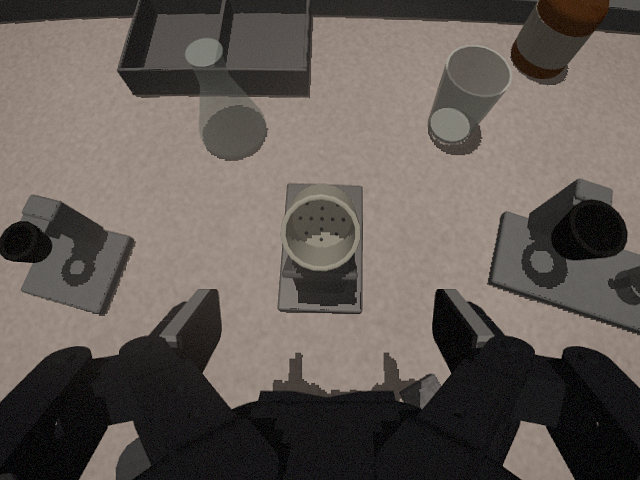

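The rim centre at (320.5,231.5) is 1.5 px from the prediction (320.9,230), so the model holds. Advancing along the funnel's axis.

```bash
python3 -m crank '[{"linear":[-0.001,0.03,-0.003],"dr":[0,0.6,0.8],"hand":1},{"linear":[-0.001,0.06,-0.003],"dr":[0,0.6,0.8],"hand":1},{"linear":[-0.001,0.08,-0.003],"dr":[0,0.6,0.8],"hand":1},{"linear":[-0.001,0.08,-0.003],"dr":[0,0.6,0.8],"hand":1},{"linear":[-0.001,0.08,-0.003],"dr":[0,0.6,0.8],"hand":1}]'
python3 - <<'E'
from h import *
o=st();im=bot.read_camera("wrist");cv2.imwrite("pics/w6.png",im);C=cam("wrist",o)
u=np.array([-np.sin(np.radians(35)),0,np.cos(np.radians(35))])
tip=np.array([.6575,.006,.0315])
go(tip+.106*u,Rdown(-90,-u))
print(proj(C,np.array([tip,tip+.1*u,tip+.145*u])))
E
```

```text
t: 10.3
eef_pos: [0.5502, -0.0027, 0.1921]
tool_rot: [-0.219, -0.203, -0.658, 0.691]
contact_force: [-0.5, -0.8, -0.1]
gripper_width: 1.0
t 10.3 q [-0.2522  0.1067  0.0573  2.3498  0.9986  0.1708 -2.6925] pos [ 0.5502 -0.0027  0.1921] y [ 0.5706 -0.038  -0.8203] jaw -89.57819632443777 F [-0.5084 -0.8329 -0.0528] w 1.0003171474781802
lin [ 0.0028  0.0858 -0.0134] dr [-2.212   1.8803  0.291 ] rows>= 2.0834640949622454
[[308.4561 211.0246]
 [306.9473 241.3298]
 [305.8098 264.3977]]
```

View pics/w6.png

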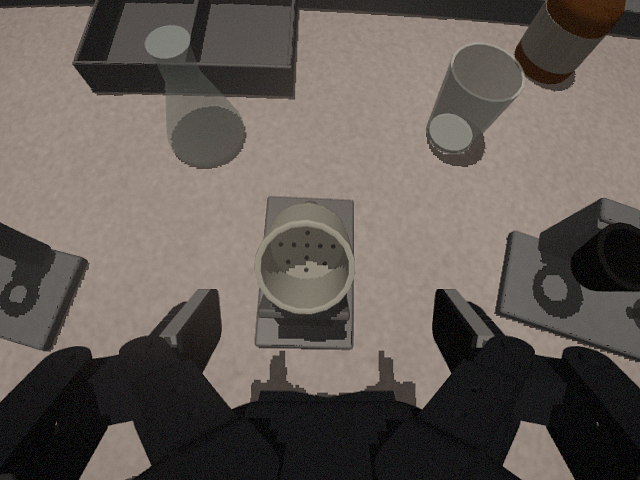

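At this tilt the wrist is near its singularity (q6 at its limit), so the move fell short and went off line. I'll use a steeper tool, tilted 20° instead of 35°; the pads can still grip the cup's sides at that relative angle.

```bash
cat >> h.py <<'E'
u=np.array([-np.sin(np.radians(35)),0,np.cos(np.radians(35))])
tip=np.array([.6575,.006,.0315])
def y_(d): d=np.radians(d);return np.array([np.sin(d),0,-np.cos(d)])
E
python3 - <<'E'
from h import *
st()
for d in(20,15):
  G=tip+.131*u+.023*y_(d);print(G)
  go(G-.09*y_(d),Rdown(-90,y_(d)))
E
```

```text
t 10.35 q [-0.2361  0.1092  0.0434  2.3492  1.0043  0.1706 -2.6983] pos [ 0.5502 -0.0039  0.191 ] y [ 0.5695 -0.0387 -0.8211] jaw -89.72086952374468 F [ 0.7163  1.8154 -1.1815] w 0.9991021546411456
[0.5902 0.006  0.1172]
lin [-0.014  -0.0039 -0.0093] dr [ -2.4452   1.5799 -14.7058] rows>= 2.0937342197203845
[0.5883 0.006  0.1166]
lin [-0.0196 -0.0022 -0.0092] dr [ -2.5173   1.4749 -19.7047] rows>= 2.7820527589730397
```

```bash
python3 -m crank '[{"linear":[-0.007,-0.01,-0.005],"dr":[-1.2,0.8,-5],"hand":1},{"linear":[-0.014,-0.02,-0.009],"dr":[-2.4,1.6,-10],"hand":1},{"linear":[-0.014,-0.02,-0.009],"dr":[-2.4,1.6,-14.7],"hand":1},{"linear":[-0.014,-0.02,-0.009],"dr":[-2.4,1.6,-14.7],"hand":1},{"linear":[-0.014,-0.02,-0.009],"dr":[-2.4,1.6,-14.7],"hand":1},{"linear":[-0.014,-0.02,-0.009],"dr":[-2.4,1.6,-14.7],"hand":1}]'
python3 - <<'E'
from h import *
st()
d=20
G=tip+.131*u+.023*y_(d)
go(G-.09*y_(d),Rdown(-90,y_(d)))
go(G,Rdown(-90,y_(d)))
E
```

```text
t: 10.85
eef_pos: [0.5524, 0.0078, 0.2188]
tool_rot: [0.124, 0.124, 0.697, -0.695]
contact_force: [0.9, 0.2, 1.0]
gripper_width: 1.001
t 10.85 q [-0.0126  0.135  -0.1568  2.1193  0.1437  0.5438 -1.8448] pos [0.5524 0.0078 0.2188] y [ 0.346   0.0035 -0.9382] jaw -89.94335045053991 F [0.8559 0.152  1.0215] w 1.000826357000667
lin [-0.0007  0.0184  0.0019] dr [ 0.2006 -0.0131 -0.2413] rows>= 0.4429244584426479
lin [-0.0003  0.1084  0.0022] dr [ 0.2006 -0.0131 -0.2413] rows>= 2.5990965093149323
```

Joints are back in a healthy range. I'll advance in small rows, stopping 20 mm short to check.

```bash
python3 -m crank '[{"linear":[0,0.02,0.001],"dr":[0.2,0,-0.2],"hand":1},{"linear":[0,0.04,0.002],"dr":[0.2,0,-0.2],"hand":1},{"linear":[0,0.06,0.002],"dr":[0.2,0,-0.2],"hand":1},{"linear":[0,0.075,0.002],"dr":[0.2,0,-0.2],"hand":1},{"linear":[0,0.085,0.002],"dr":[0.2,0,-0.2],"hand":1},{"linear":[0,0.085,0.002],"dr":[0.2,0,-0.2],"hand":1},{"linear":[0,0.085,0.002],"dr":[0.2,0,-0.2],"hand":1}]'
python3 - <<'E'
from h import *
o=st();im=bot.read_camera("wrist");cv2.imwrite("pics/w7.png",im);C=cam("wrist",o)
G=tip+.131*u+.023*y_(20);go(G,Rdown(-90,y_(20)))
print(proj(C,np.array([tip+.1*u,tip+.145*u])))
E
```

```text
t: 11.43
eef_pos: [0.5779, 0.0054, 0.136]
tool_rot: [-0.122, -0.122, -0.695, 0.698]
contact_force: [-0.2, 0.7, -0.0]
gripper_width: 1.0
t 11.43 q [-0.051   0.3006 -0.1128  2.1388  0.2472  0.3717 -1.9392] pos [0.5779 0.0054 0.136 ] y [ 0.3395 -0.0039 -0.9406] jaw -90.02758984390348 F [-0.1519  0.6896 -0.024 ] w 1.0002770971706265
lin [-0.0045  0.0224 -0.0007] dr [-0.2053  0.0354  0.0766] rows>= 0.5486852524462081
[[322.9884 245.993 ]
 [322.4574 307.6871]]
```

View pics/w7.png

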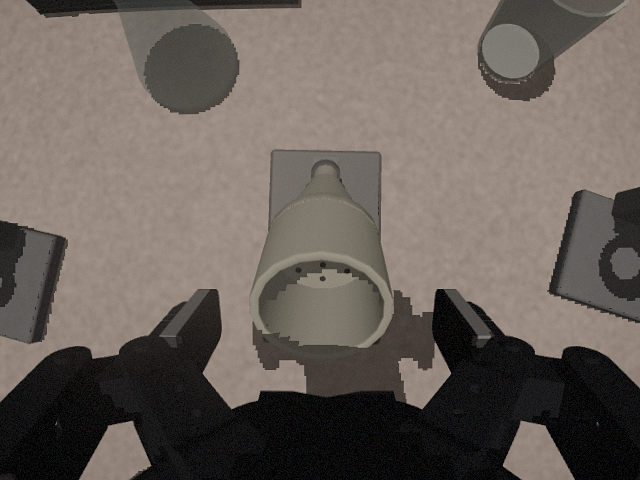

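The cup is centred between the fingers: rim centre (321.5,305) against the predicted (322.5,308). That's 10 pictures viewed. Advance and grip.

```bash
python3 -m crank '[{"linear":[-0.003,0.012,-0.001],"dr":[0,0,0],"hand":1},{"linear":[-0.004,0.022,-0.001],"dr":[0,0,0],"hand":1},{"linear":[-0.004,0.022,-0.001],"dr":[0,0,0],"hand":1},{"linear":[-0.004,0.022,-0.001],"dr":[0,0,0],"hand":-1},{"linear":[-0.004,0.022,-0.001],"dr":[0,0,0],"hand":-1},{"linear":[-0.004,0.022,-0.001],"dr":[0,0,0],"hand":-1},{"linear":[-0.004,0.022,-0.001],"dr":[0,0,0],"hand":-1},{"linear":[-0.004,0.022,-0.001],"dr":[0,0,0],"hand":-1},{"linear":[-0.004,0.022,-0.001],"dr":[0,0,0],"hand":-1}]' 60
python3 - <<'E'
from h import *
o=st();print(o["torque"])
# lift 12cm along the funnel axis blended to up
R0=rot(o).as_matrix();print(R0.T@(u*.05),R0.T@(u*.05+[0,0,.1]))
E
```

```text
t: 12.23
eef_pos: [0.5898, 0.0066, 0.1182]
tool_rot: [-0.122, -0.123, -0.695, 0.697]
contact_force: [-3.3, 0.9, 6.1]
gripper_width: 0.67
t 12.23 q [-0.0633  0.3459 -0.0982  2.1274  0.2669  0.3359 -1.9588] pos [0.5898 0.0066 0.1182] y [ 0.3415 -0.0028 -0.9399] jaw -90.06191634166281 F [-3.3084  0.9103  6.0727] w 0.6704383496217102
[0.1827 0.6629 0.0204]
[ 0.013  -0.0483  0.0001] [-0.0212 -0.1423  0.0004]
```

```bash
python3 -m crank '[{"linear":[0.001,-0.01,0],"dr":[0,0,0],"hand":-1},{"linear":[0.001,-0.02,0],"dr":[0,0,0],"hand":-1},{"linear":[0,-0.035,0],"dr":[0,0,0],"hand":-1},{"linear":[-0.003,-0.05,0],"dr":[0,0,0],"hand":-1},{"linear":[-0.007,-0.067,0],"dr":[0,0,0],"hand":-1},{"linear":[-0.015,-0.09,0],"dr":[0,0,-3],"hand":-1},{"linear":[-0.023,-0.115,0],"dr":[0,0,-7],"hand":-1},{"linear":[-0.032,-0.14,0],"dr":[0,0,-11],"hand":-1},{"linear":[-0.04,-0.16,0],"dr":[0,0,-15],"hand":-1},{"linear":[-0.045,-0.17,0],"dr":[0,0,-20],"hand":-1}]'
python3 - <<'E'
from h import *
o=st();print(o["torque"])
E
```

```text
t: 13.07
eef_pos: [0.574, 0.0066, 0.2973]
tool_rot: [0.001, -0.001, -0.706, 0.708]
contact_force: [0.9, 0.2, -2.2]
gripper_width: 0.666
t 13.07 q [ 0.0209  0.2633 -0.1742  1.7128  0.0513  1.17   -1.7397] pos [0.574  0.0066 0.2973] y [-0.     -0.0021 -1.    ] jaw -90.0828174893937 F [ 0.926   0.1693 -2.2287] w 0.6655034237603427
[ 0.03   -0.0344  0.0189]
```

The funnel is held: the width is steady at 57 mm and the load matches its weight. Now I'll compute the upright pose over the socket, with the funnel known in the tool frame from the grasp.

```bash
cat >> h.py <<'E'
_Rg=Ro.from_quat([-0.122,-0.123,-0.695,0.697],scalar_first=True).as_matrix()
ft=_Rg.T@(tip-np.array([.5898,.0066,.1182])); fz=_Rg.T@u   # funnel tip & axis in tool frame at grasp
def place(tipw,jaw=-90,ft=ft,fz=fz):
    # tool R with fz vertical and jaw z-axis at given heading
    z=np.array([np.cos(np.radians(jaw)),np.sin(np.radians(jaw)),0])
    R,_=Ro.align_vectors([[0,0,1],z],[fz,[0,0,1]],weights=[1000,1]);R=R.as_matrix()
    return np.array(tipw)-R@ft,R
E
python3 - <<'E'
from h import *
print(ft,fz)
P,R=place([.596,-.2355,.18]);print(P,R[:,1]);go(P,R)
E
```

```text
[-0.034   0.1046  0.0003] [ 0.2594 -0.9658  0.0032]
[ 0.5903 -0.2349  0.2899] [-0.2594 -0.0031 -0.9658]
lin [-0.0166  0.0079  0.2415] dr [  0.0688  -0.0747 -15.0355] rows>= 5.807292965029376
```

```bash
python3 -m crank '[{"linear":[-0.003,0,0.03],"dr":[0,0,-2],"hand":-1},{"linear":[-0.005,0,0.06],"dr":[0,0,-4],"hand":-1},{"linear":[-0.007,0,0.09],"dr":[0,0,-6],"hand":-1},{"linear":[-0.009,0,0.12],"dr":[0,0,-8],"hand":-1},{"linear":[-0.011,0,0.15],"dr":[0,0,-10],"hand":-1},{"linear":[-0.013,0,0.18],"dr":[0,0,-12],"hand":-1},{"linear":[-0.015,0.004,0.21],"dr":[0,0,-14],"hand":-1},{"linear":[-0.017,0.008,0.23],"dr":[0,0,-15],"hand":-1},{"linear":[-0.017,0.008,0.241],"dr":[0,0,-15],"hand":-1},{"linear":[-0.017,0.008,0.241],"dr":[0,0,-15],"hand":-1}]'; python3 -m crank '[{"linear":[0,0,0],"dr":[0,0,0],"hand":-1},{"linear":[0,0,0],"dr":[0,0,0],"hand":-1}]' >/dev/null;  python3 - <<'E'
from h import *
o=st();R=rot(o).as_matrix();tp=o["eef_pos"]+R@ft;print("pred tip",tp,"axis",R@fz)
obs=[];X=np.array([tp,tp+.145*R@fz,[.596,-.2355,.112]])
ims=[]
for c in("side","top"):
    im=bot.read_camera(c);cv2.imwrite(f"pics/{c}1.png",im);C=cam(c)
    p=proj(C,X);print(c,"pred tip,rim,mouth",p.round(1).tolist())
    for t in("funnel","socket_mouth"):
        print(t,[(np.round(a["xy"],1).tolist(),round(a["score"],2)) for a in bot.place_of(c,t)[:2]])
    m=bot.cut_out(c,"funnel");print(m[0]["extent"] if m else None)
    a,b=p[0].astype(int);a0,b0=a-50,b-75
    ims.append(cv2.resize(im[max(b0,0):b0+120,a0:a0+100],(400,480),interpolation=cv2.INTER_CUBIC));print("crop origin",a0,b0)
cv2.imwrite("pics/c2.png",cv2.convertScaleAbs(np.hstack(ims),alpha=1.6))
E
```

```text
t: 13.9
eef_pos: [0.5895, -0.2376, 0.2848]
tool_rot: [0.096, 0.091, -0.7, 0.702]
contact_force: [-0.4, -0.1, -2.5]
gripper_width: 0.667
t 14.07 q [ 0.2723  0.5144 -0.0448  1.3946  0.0831  1.4889 -1.3573] pos [ 0.591  -0.2321  0.2857] y [-0.2593 -0.0015 -0.9658] jaw -89.95481023313374 F [-0.1061  0.5608 -2.4411] w 0.6750834499280237
pred tip [ 0.5967 -0.2325  0.1759] axis [-0.0001 -0.0018  1.    ]
side pred tip,rim,mouth [[358.7, 308.5], [362.5, 249.6], [357.3, 331.1]]
funnel [([358.0, 309.5], 0.95)]
socket_mouth [([355.3, 331.4], 0.79), ([236.4, 333.6], 0.56)]
[341.3, 236.2, 378.6, 314.3]
crop origin 308 233
top pred tip,rim,mouth [[436.8, 230.2], [452.9, 218.1], [432.3, 235.0]]
funnel [([440.3, 229.9], 0.77)]
socket_mouth [([431.8, 234.3], 0.77)]
[438.7, 213.0, 456.9, 235.1]
crop origin 386 155
```

View pics/c2.png

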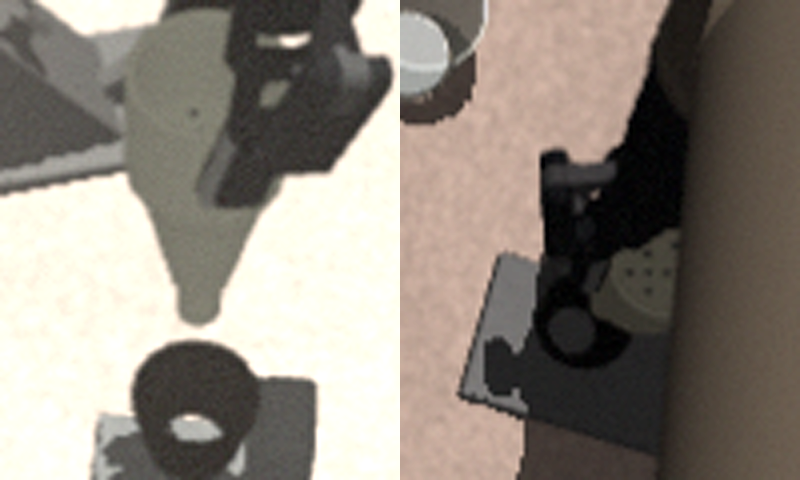

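The side crop shows the tip at (357.8,310), within 1.5 px of the prediction. The socket rim is centred at (357,331) in the side view and (432,236) in the top view, which fits (0.596,-0.2355). Going down to the mouth.

Run:
```python
from h import *
o=st();P,R=place([.596,-.2355,.10]);go(P,R,o)
```

```text
t 14.47 q [ 0.2728  0.5161 -0.0428  1.3937  0.0841  1.4889 -1.3569] pos [ 0.5909 -0.2339  0.285 ] y [-0.2605 -0.0026 -0.9655] jaw -90.04654366351899 F [ 0.2852 -0.0222 -2.2035] w 0.6711193068245477
lin [-0.019   0.0727  0.0008] dr [ 0.0231 -0.042   0.0637] rows>= 1.802879980670036
```

```bash
python3 -m crank '[{"linear":[-0.003,0.012,0.001],"dr":[0,0,0],"hand":-1},{"linear":[-0.006,0.024,0.001],"dr":[0,0,0],"hand":-1},{"linear":[-0.01,0.036,0.001],"dr":[0,0,0],"hand":-1},{"linear":[-0.013,0.048,0.001],"dr":[0,0,0],"hand":-1},{"linear":[-0.016,0.06,0.001],"dr":[0,0,0],"hand":-1},{"linear":[-0.019,0.072,0.001],"dr":[0,0,0],"hand":-1},{"linear":[-0.019,0.072,0.001],"dr":[0,0,0],"hand":-1},{"linear":[-0.019,0.072,0.001],"dr":[0,0,0],"hand":-1},{"linear":[-0.019,0.072,0.001],"dr":[0,0,0],"hand":-1}]'
python3 - <<'E'
from h import *
o=st();R=rot(o).as_matrix();tp=o["eef_pos"]+R@ft;print("pred tip",tp,"axis",R@fz)
im=bot.read_camera("wrist");cv2.imwrite("pics/w8.png",im);im=bot.read_camera("side");cv2.imwrite("pics/side2.png",im)
print([(a["xy"],a["score"]) for c in("side","wrist") for a in bot.place_of(c,"socket_mouth")[:1]])
P,R=place([.596,-.2355,.055]);go(P,R,o)
E
```

```text
t: 15.22
eef_pos: [0.5907, -0.2357, 0.2108]
tool_rot: [0.093, 0.092, -0.7, 0.702]
contact_force: [0.6, 0.3, -2.0]
gripper_width: 0.667
t 15.22 q [ 0.2777  0.5715 -0.0462  1.4735  0.0905  1.3538 -1.3679] pos [ 0.5907 -0.2357  0.2108] y [-0.2601 -0.0027 -0.9656] jaw -90.08179677634867 F [ 0.5542  0.3308 -2.0301] w 0.6666823408239249
pred tip [ 0.5964 -0.2363  0.1009] axis [0.0007 0.0001 1.    ]
[([355.0, 330.5], 0.9), ([322.5, 193.1], 0.83)]
lin [-0.0115  0.0445 -0.0009] dr [ 0.0181 -0.0798  0.0388] rows>= 1.1019501954597262
```

```bash
python3 -m crank '[{"linear":[-0.002,0.009,0],"dr":[0,0,0],"hand":-1},{"linear":[-0.005,0.018,0],"dr":[0,0,0],"hand":-1},{"linear":[-0.007,0.027,0],"dr":[0,0,0],"hand":-1},{"linear":[-0.009,0.036,-0.001],"dr":[0,0,0],"hand":-1},{"linear":[-0.0115,0.044,-0.001],"dr":[0,0,0],"hand":-1},{"linear":[-0.0115,0.044,-0.001],"dr":[0,0,0],"hand":-1},{"linear":[-0.0115,0.044,-0.001],"dr":[0,0,0],"hand":-1}]'
python3 - <<'E'
from h import *
o=st();R=rot(o).as_matrix();tp=o["eef_pos"]+R@ft;print("pred tip",tp,"axis",R@fz)
im=bot.read_camera("wrist");C=cam("wrist",o);print([(a["xy"],a["score"],tri([(C,a["xy"])],.112)[0]) for a in bot.place_of("wrist","socket_mouth")[:1]])
P,R=place([.596,-.2355,.043]);go(P,R,o)
E
```

```text
t: 16.0
eef_pos: [0.5897, -0.2344, 0.1641]
tool_rot: [0.094, 0.093, -0.7, 0.702]
contact_force: [0.3, -1.2, -2.4]
gripper_width: 0.671
t 16.0 q [ 0.2779  0.6132 -0.0481  1.515   0.0949  1.2733 -1.3771] pos [ 0.5897 -0.2344  0.1641] y [-0.2621 -0.0021 -0.965 ] jaw -90.06605760652879 F [ 0.2803 -1.1666 -2.3609] w 0.6710492986130945
pred tip [ 0.5951 -0.235   0.0542] axis [ 0.0027 -0.0007  1.    ]
[]
lin [-0.0035  0.0107  0.0004] dr [ 0.0542 -0.0538  0.1567] rows>= 0.27030468952907727
```

```bash
python3 -m crank '[{"linear":[-0.001,0.003,0],"dr":[0,0,0],"hand":-1},{"linear":[-0.001,0.006,0],"dr":[0,0,0],"hand":-1},{"linear":[-0.002,0.008,0],"dr":[0,0,0],"hand":-1},{"linear":[-0.002,0.008,0],"dr":[0,0,0],"hand":-1}]'
python3 - <<'E'
from h import *
o=st();R=rot(o).as_matrix();tp=o["eef_pos"]+R@ft;print("pred tip",tp,"axis",R@fz,o["torque"])
E
python3 -m crank '[{"linear":[0,0.002,0],"dr":[0,0,0],"hand":-1},{"linear":[-0.001,0.004,0],"dr":[0,0,0],"hand":-1},{"linear":[-0.001,0.004,0],"dr":[0,0,0],"hand":-1},{"linear":[-0.001,0.004,0],"dr":[0,0,0],"hand":-1}]'
python3 - <<'E'
from h import *
o=st();R=rot(o).as_matrix();tp=o["eef_pos"]+R@ft;print("pred tip",tp,"axis",R@fz,o["torque"])
E
```

```text
t: 16.43
eef_pos: [0.5902, -0.2346, 0.1565]
tool_rot: [0.093, 0.092, -0.7, 0.702]
contact_force: [1.5, -0.5, -3.0]
gripper_width: 0.67
t 16.43 q [ 0.2781  0.6203 -0.0484  1.5209  0.0958  1.2581 -1.3785] pos [ 0.5902 -0.2346  0.1565] y [-0.2599 -0.0025 -0.9656] jaw -90.06633503297289 F [ 1.5274 -0.5132 -3.0389] w 0.6701827249489826
pred tip [ 0.5959 -0.2352  0.0467] axis [ 0.0005 -0.0002  1.    ] [ 0.0523 -0.8524 -0.0119]
t: 16.77
eef_pos: [0.5906, -0.2343, 0.1527]
tool_rot: [0.093, 0.092, -0.7, 0.702]
contact_force: [4.0, 2.3, -0.1]
gripper_width: 0.671
t 16.77 q [ 0.278   0.6241 -0.0488  1.5234  0.096   1.2511 -1.3792] pos [ 0.5906 -0.2343  0.1527] y [-0.2591 -0.0024 -0.9658] jaw -90.0505803522534 F [ 4.0109  2.275  -0.1396] w 0.6705866818034937
pred tip [ 0.5964 -0.2349  0.0429] axis [-0.0003 -0.0005  1.    ] [ 0.3592 -1.2668 -0.0963]
```

First contact at tip z about 0.043, and the wall pushes lightly towards +x and +y. I'll yield 1 mm that way and go down the last 3–4 mm.

```bash
python3 -m crank '[{"linear":[-0.001,0,-0.001],"dr":[0,0,0],"hand":-1},{"linear":[-0.0015,0.002,-0.001],"dr":[0,0,0],"hand":-1},{"linear":[-0.002,0.004,-0.001],"dr":[0,0,0],"hand":-1},{"linear":[-0.002,0.004,-0.001],"dr":[0,0,0],"hand":-1}]'
python3 - <<'E'
from h import *
o=st();R=rot(o).as_matrix();tp=o["eef_pos"]+R@ft;print("pred tip",tp,"axis",R@fz,o["torque"])
E
```

```text
t: 17.1
eef_pos: [0.5917, -0.234, 0.1506]
tool_rot: [0.093, 0.091, -0.7, 0.702]
contact_force: [1.9, 1.8, 12.3]
gripper_width: 0.672
t 17.1 q [ 0.2768  0.6272 -0.0485  1.5231  0.0966  1.2475 -1.3815] pos [ 0.5917 -0.234   0.1506] y [-0.2585 -0.0032 -0.966 ] jaw -90.09048053060137 F [ 1.8644  1.803  12.2655] w 0.672288432960051
pred tip [ 0.5975 -0.2347  0.0407] axis [-0.0009  0.0006  1.    ] [ 0.3565  0.0257 -0.0123]
```

Fz is 12 N at tip z 0.0407, so the funnel is seated. Release, then retract along the tool axis.

```bash
python3 -m crank '[{"linear":[0,-0.001,0],"dr":[0,0,0],"hand":-1},{"linear":[0,-0.001,0],"dr":[0,0,0],"hand":1},{"linear":[0,-0.001,0],"dr":[0,0,0],"hand":1},{"linear":[0,-0.001,0],"dr":[0,0,0],"hand":1},{"linear":[0,-0.001,0],"dr":[0,0,0],"hand":1},{"linear":[0,-0.001,0],"dr":[0,0,0],"hand":1},{"linear":[0,-0.001,0],"dr":[0,0,0],"hand":1}]' 20
python3 - <<'E'
from h import *
st()
print(bot.read_camera("side").shape,[(a["xy"],a["score"]) for a in bot.place_of("side","funnel")[:1]])
E
```

```text
t: 17.68
eef_pos: [0.5906, -0.2338, 0.1489]
tool_rot: [0.094, 0.093, -0.7, 0.702]
contact_force: [0.7, 0.6, 0.2]
gripper_width: 0.998
t 17.68 q [ 0.2768  0.629  -0.0485  1.5247  0.0965  1.2472 -1.3814] pos [ 0.5906 -0.2338  0.1489] y [-0.2614 -0.0024 -0.9652] jaw -90.08419894243978 F [0.695  0.6015 0.2388] w 0.9983115145332856
(480, 640, 3) [([356.1, 352.4], 0.89)]
```

```bash
python3 -m crank '[{"linear":[0,-0.015,0],"dr":[0,0,0],"hand":1},{"linear":[0,-0.035,0],"dr":[0,0,0],"hand":1},{"linear":[0,-0.06,0],"dr":[0,0,0],"hand":1},{"linear":[0,-0.09,0],"dr":[0,0,0],"hand":1},{"linear":[0,-0.12,0],"dr":[0,0,0],"hand":1},{"linear":[0,-0.15,0],"dr":[0,0,0],"hand":1},{"linear":[0,-0.17,-0.04],"dr":[0,0,0],"hand":1},{"linear":[0,-0.17,-0.08],"dr":[0,0,0],"hand":1},{"linear":[0,-0.17,-0.12],"dr":[0,0,0],"hand":1},{"linear":[0,-0.17,-0.16],"dr":[0,0,0],"hand":1}]'; python3 -m crank '[{"linear":[0,0,-0.04],"dr":[0,0,0],"hand":1},{"linear":[0,0,-0.08],"dr":[0,0,0],"hand":1},{"linear":[0,0,-0.12],"dr":[0,0,0],"hand":1},{"linear":[0,0,-0.12],"dr":[0,0,0],"hand":1},{"linear":[0,0,-0.12],"dr":[0,0,0],"hand":1}]'
python3 - <<'E'
from h import *
st();ims=[];X=np.array([[.5965,-.235,.04],[.5965,-.235,.185],[.5965,-.235,.112],[.561,-.34,.0735]])
for c in("side","top"):
    im=bot.read_camera(c);C=cam(c);p=proj(C,X);print(c,p.round(1).tolist())
    for t in("funnel","nut_top"): print(t,[(np.round(a["xy"],1).tolist(),round(a["score"],2)) for a in bot.place_of(c,t)[:1]])
    a,b=(p[1]+p[3])[:2]/2
    a0,b0=int(a)-60,int(b)-80;print(a0,b0);ims.append(cv2.resize(im[b0:b0+160,a0:a0+120],(400,533),interpolation=cv2.INTER_CUBIC))
cv2.imwrite("pics/c3.png",cv2.convertScaleAbs(np.hstack(ims),alpha=1.6))
E
```

```text
t: 18.62
eef_pos: [0.6355, -0.0714, 0.3134]
tool_rot: [0.093, 0.092, -0.7, 0.702]
contact_force: [0.6, 0.0, -0.4]
gripper_width: 1.0
t: 19.03
eef_pos: [0.6352, 0.0506, 0.3124]
tool_rot: [0.091, 0.095, -0.7, 0.702]
contact_force: [0.2, -0.5, -0.2]
gripper_width: 0.996
t 19.03 q [-0.0734  0.5172 -0.132   1.332   0.0166  1.556  -1.7653] pos [0.6352 0.0506 0.3124] y [-0.261  -0.0026 -0.9653] jaw -89.7171823359372 F [ 0.1508 -0.4853 -0.1599] w 0.9963227546381926
side [[356.1, 351.6], [359.2, 306.6], [357.6, 330.8], [352.2, 403.4]]
funnel []
nut_top [([351.5, 405.1], 0.92)]
295 275
top [[426.1, 239.2], [438.9, 229.6], [432.1, 234.7], [475.8, 251.7]]
funnel [([426.0, 240.5], 0.87)]
nut_top [([473.1, 252.7], 0.47)]
397 160
```

View pics/c3.png

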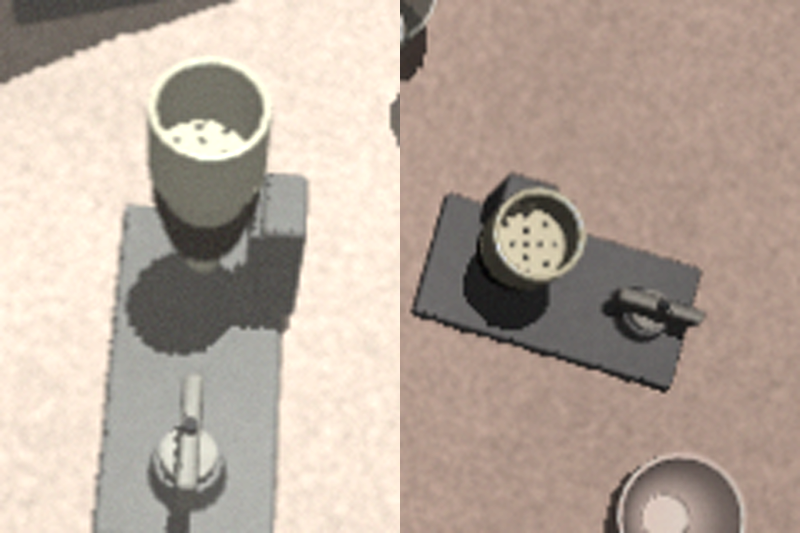

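The funnel stands upright in the wide socket, its rim within 2 px of the seated prediction in both views. The wing bar lies along the stand and the gripper is clear, so I'm handing in.

Run:
```python
from h import *
print(bot.hand_in());st()
```

```text
the job is handed in; nothing more can be done
None
the job is handed in; nothing more can be done
```

The lock nut is tight, the funnel is seated upright in the wide socket, and the job was handed in at about 19 s of robot time. Handing in reported no verdict.

**Lock nut:** I turned it about 72° clockwise until the moment rose from 0.13 to 0.72 N·m, which is the hard stop. After release, the wing bar lay along the stand's long side in the wrist, side and top pictures.

**Funnel:** I lifted it out of the cradle by the sides of the cup and lowered it into the socket. It seated at 12 N with the stem tip at z of about 0.041 m, against an expected 0.040 m. I then let go and withdrew.

**Last checks:**
- In the final pictures the rim was within about 2 px (roughly 3 mm) of the seated, upright prediction in both views.
- The top-view detector put the stem tip about 1 px from its prediction.
- The side-view detector did not find the funnel in the last picture, though it had right after release, within 1 px of prediction.
- The contact force was near zero and the arm was clear.
- I didn't measure the loose objects again at the end.

**What went wrong on the way:** the first approach to the funnel, at 35° tilt, ran into a wrist joint limit. I redid it at 20°.

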